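# Open the return filter of the clamping power pack

### The job

The return filter on the blue hydraulic power pack is due for a new element. Unscrew its black cover anticlockwise, letting it climb without wrenching, pulling or pressing it; where the thread ends, let the spring under it raise it gently, without a snap, until the safety ring catches it, then feel your way round until it slips out through the ring's slots, and keep hold of it as it springs free. Lift it off and set it down gently, upright, flat on the floor of the grey drip tray, and let go; leave everything else on the bench where it is.

Things in the scene. Friction and masses are not known exactly. Their poses are not given: they have to be found in the camera images.
- cover: Filter cover: black ribbed plastic screw cap, 56 mm across, 30 mm tall, 55 to 90 g, orange disc on its flat top; open below (inside 48 mm wide, 22 mm deep). Origin: centre of its lower edge, z up its axis. Starts screwed home, upright, lower edge 8 mm above the filter head (aluminium disc, 92 mm across) and 150 mm above the bench.
- cover_top (a point): Centre of the cover's flat top, 30 mm above its origin. Right-hand thread, 8 mm a turn: anticlockwise from above loosens. The thread ends about 1.15 turns (7.2 rad, give or take 0.4) and 9 mm up. Let go before that, the cover stays where it is. A spring pushes it up all the way: 9 N when home, 6 N where the thread ends, 5 N under the safety ring, none beyond 16 mm up.
- neck: Fixed aluminium neck, 46 mm across its thread, that the cover screws onto. Origin: on its axis at its foot on the filter head, 142 mm above the bench; z up. The thread bears at most 25 N between cover and neck, in any direction. Play of the cover: 0.6 mm along the axis, 0.8 mm sideways.
- neck_top (a point): Centre of the neck's upper rim, 29.5 mm above the neck's origin. Below it, hidden in the cover, a steel safety ring catches the cover 13.5 mm up. It lets the cover out only at its two opposite slots, 0.2 to 2.4 rad on from the thread's end, differing each time (window 0.27 rad). There the spring lifts it 2.5 mm more; it is clear of the ring 18 and of the neck 22 mm up.
- tank: Blue power pack, fixed, tank 220 x 340 x 130 mm, long side along its y. Origin: centre of its underside. Filter axis at x -15, y -95 mm on it. On top: grey motor (x -20 to 70, y 12 to 162, up to 229 mm above the bench), terminal box (x -52 to -17, y 60 to 110, to 204), gauge on a valve block (x 60 to 105, y -52 to -8, to 190), breather (x -75, y 20, to 152).
- drip_tray_in (a point): Centre of the inner floor of the grey drip tray, which is fixed on the bench; floor 4 mm above the bench, inside 162 x 212 mm (long side along its y), walls up to 24 mm above the bench.
- drip_tray: The same tray, 170 x 220 x 24 mm outside. Origin: centre of its underside.
- new_element: Bystander: new filter element, white pleated cylinder with black ends, 62 mm across, 90 mm tall, standing loose. Origin: centre of its underside.
- oil_can: Bystander: yellow oil bottle with a red cap, 72 mm across, 150 mm tall, standing loose. Origin: centre of its underside.
- soft_jaw: Bystander: loose aluminium vice jaw, 40 x 110 x 38 mm, long side along its y. Origin: centre of its underside.
- spanner: Bystander: loose steel spanner 180 mm long, lying along its x. Origin: centre of its underside.
Not all that is in view belongs to the job. Of the things like the cover, leave any that is red or yellow; of the rest the smaller one is meant.

How it is judged:
By the outcome, as a careful person would: the job done as asked, in the order asked, and still so for the second after the job is handed in, with the robot touching nothing.
It also fails if it takes over 72 s, if anything falls off the work surface, if the arm or the gripper's body presses on something with over 40 N, if the wrist force passes 120 N, or if a joint passes its speed limit or range.

### The arm

A 7-joint arm with a two-finger parallel gripper is mounted at the origin on the work surface. World frame = base frame: x ahead of the robot, y to its left, z up, the work surface at z = 0. Lengths are in m, angles in degrees, forces in N, time in s.
With the tool pointing down it reaches from about 0.425 to 0.8 m from the base axis. Payload 8.3 kg.
Tool frame: the origin (TCP) lies on the centre line of the jaws, within the pads' length; the fingertips stand 25 mm ahead of it and the grasp point (between the pads) lies 6 mm ahead of it; z points along the fingers, x is the direction in which the jaws open and shut, and the axes are right-handed (so a half turn about z gives the same grasp; the last joint's range is limited). The gripper opens to 85 mm and grips with 20 to 120 N. Pads are 22 mm wide; open, the fingers measure 114 mm over their backs; the gripper's body (76 mm by 85 mm) begins 54 mm behind the grasp point. The pads swing forward as they close: fully open they stand 13 mm farther back than shut.
Start: joints at [64.75, 21.967, 0.94, 78.501, -0.361, 79.538, -2.664], TCP at [0.231, -0.581, 0.256] pointing down, gripper open.
Joint ranges: [-169.22, 169.22], [-14.56, 117.87], [-87.37, 89.26], [10.42, 133.3], [-82.24, 262.24], [0.94, 117.77], [-172.7, 172.7]. Speed limits (degrees/s): [136.94, 136.94, 172.46, 172.46, 180, 180, 180].

### API

Orientations are given as [roll, pitch, yaw] about the fixed x, y, z axes, in that order (R = Rz(yaw) Ry(pitch) Rx(roll)).
In Python, from station import r gives the robot as it stands.
- The arm moves only by the shell command python3 -m creep 'ROWS' [OPENING]. ROWS is JSON, a list of rows, each an object with "xyz": the shift along the tool's x, y, z in m, a list of three; "turn": the turn, a rotation vector about the tool's x, y, z in degrees, a list of three. In form: [{"xyz": [dx, dy, dz], "turn": [rx, ry, rz]}, ...]. A call has exactly 10 rows; each row shifts and turns the commanded pose from where the row before left it, along the tool's axes as they then stand; what a row does not reach is not made up. A row lasts 1/12 s, in which the tool goes at most 41.7 mm and 7.16 degrees, less where a joint would pass 70% of its speed; a pose out of reach is approached as far as the arm can. A call with a gripper value outside its range is refused whole. OPENING is the closure, from -1 (fully open) to 1 (shut), set as the call begins (- or left out, the last holds). The fingers move at their own pace and stop on an object; the grip force is fixed at half the most. Time passes only in rows, so rows that do not move let the fingers close, or fill a call up. It gives the time, the measured TCP pose, the force and the opening at its end, in the units of the state.
- r.state(): the state, without advancing time (a new reading comes with each control period).
- r.camera(name): name is "scene" or "top"; returns the picture (420x560x3 uint8, red, green, blue); there is no depth.
- r.calibration(name): a dict with "fovy" (degrees; the focal length in pixels is half the picture's height over the tangent of half this angle, whatever the lens; pixels are square), "cx", "cy" (the principal point, pixels), "origin" and "orientation" of the camera in the world. Camera axes: x right, y down, z forward; pixel columns grow to the right and rows downward; lengths in m; the calibration is good to about 2 mm. A picture is of the moment at which its call begins. calibration takes no time and is no camera call.
- r.hand_in(): hands the job in, once; it reports no verdict.
Trained networks look in the newest picture that a camera, given by its name, has taken for a name from the list of things; names that differ only in an ending like _2 or _b are one class to them, and where a whole thing is asked for, a point or a joint stands for the part that bears it (a point fixed in the world has none). Each returns a list of dicts, best first, with "confidence" (0 to 1); they miss things now and then, are a little off and sometimes report something else, mostly with a low value. They report only what shows in the picture. A call takes as long as a camera call. They do not tell look-alikes from the thing itself.
- r.masks_of(camera, thing): "region" (420x560 bool, what is visible of it) and "box" ([left, top, right, bottom] in pixels, round what is visible of it).
The state is a dict: "time_s": time; "q": joint angles; "joint_velocities": joint speeds; "effort": joint torques, N m; "ee_pos": TCP position; "ee_rot": TCP orientation; "force": force on the tool from outside, world axes, zero at the start; "torque": the same for the moment, N m; "grip_width": finger opening in m.
Only numpy, scipy, OpenCV 4.12 (cv2) and the standard library are available. Lean on these libraries where they do the work, as an engineer would, in place of code of your own. Each camera call takes 0.05 s, during which the arm holds its last target. There are 200 camera calls.

## Working session

There is one attempt and no reset: what is moved stays moved. The work goes in short steps, Python scripts to look and compute and a shell command to move; the robot and the scene stay as the last step left them, time stands still between calls to the robot, and variables do not carry over. Pictures are saved under pics/ and viewed, on a budget of 10 in all, crops included, one or two more only if the job needs it, and the job is handed in when it is done.

```bash
ls; mkdir -p pics; python3 - <<'E'
from station import r
import cv2
s=r.state();print({k:s[k] for k in('time_s','ee_pos','ee_rot','force','grip_width')})
for n in('scene','top'):
    p=r.camera(n);cv2.imwrite(f'pics/{n}0.png',p[:,:,::-1]);print(n,r.calibration(n))
    for t in('cover','cover_top','neck','tank','drip_tray','drip_tray_in'):
        try:
            for m in r.masks_of(n,t)[:4]:print(n,t,round(m['confidence'],2),m['box'],int(m['region'].sum()))
        except Exception as e:print(t,e)
E
```

```text
pics
{'time_s': 0.0, 'ee_pos': array([ 0.23041178, -0.58046757,  0.25527952]), 'ee_rot': array([ 1.79998830e+02,  1.12528185e-01, -6.83499711e+01]), 'force': array([-0.55920343, -0.49868633, -0.11950304]), 'grip_width': 0.08517519044313894}
scene {'fovy': 48.26466818491821, 'cx': 284.48220146057355, 'cy': 213.7831344586425, 'origin': array([1.53686256, 0.30923427, 0.99252768]), 'orientation': array([-130.30064669,   -1.16235341,  106.05993135])}
scene cover 0.97 [265.3, 292.6, 287.5, 316.1] 420
scene cover 0.76 [296.4, 201.0, 311.3, 218.2] 363
scene cover 0.64 [230.2, 225.4, 258.0, 252.4] 550
scene cover 0.56 [351.9, 200.0, 363.2, 209.9] 59
scene cover_top 0.95 [266.0, 289.6, 286.3, 316.9] 415
scene cover_top 0.73 [294.7, 200.4, 314.9, 215.9] 366
scene cover_top 0.65 [350.6, 201.1, 366.2, 211.7] 61
scene cover_top 0.59 [147.2, 189.6, 225.6, 234.5] 2753
scene tank 0.67 [253.6, 188.5, 408.0, 319.0] 11567
scene drip_tray 0.85 [145.9, 189.4, 224.5, 236.9] 2684
top {'fovy': 56.37288165758372, 'cx': 279.8472459157567, 'cy': 209.8456954602973, 'origin': array([0.31717109, 0.03319155, 1.16349573]), 'orientation': array([-1.67230558e+02,  3.00628378e-02, -8.86792702e+01])}
top cover 0.98 [192.2, 270.1, 223.9, 294.8] 642
top cover 0.7 [307.1, 194.6, 331.7, 221.7] 538
top cover 0.66 [245.0, 196.3, 264.6, 216.6] 373
top cover 0.66 [257.4, 138.8, 275.9, 155.8] 297
top cover_top 0.96 [244.9, 193.3, 265.2, 219.8] 422
top cover_top 0.82 [304.1, 195.3, 329.0, 225.0] 536
top cover_top 0.63 [195.4, 268.3, 227.4, 294.4] 638
top cover_top 0.6 [257.6, 137.2, 276.5, 159.1] 307
top tank 0.88 [150.7, 149.3, 293.3, 254.7] 11271
top tank 0.28 [331.2, 154.7, 358.6, 185.2] 569
top drip_tray 0.55 [354.9, 205.0, 436.4, 273.4] 4299
top drip_tray_in 0.95 [353.4, 205.7, 434.6, 273.3] 4314
```

```bash
python3 - <<'E'
import cv2,numpy as np
a=cv2.imread('pics/scene0.png');b=cv2.imread('pics/top0.png')
c=cv2.resize(a[160:370,130:430],(800,560),interpolation=cv2.INTER_CUBIC)
d=cv2.resize(b[110:320,140:450],(800,542),interpolation=cv2.INTER_CUBIC)
cv2.imwrite('pics/c1.png',c);cv2.imwrite('pics/d1.png',d)
E
```

```text
(no output)
```

View pics/c1.png

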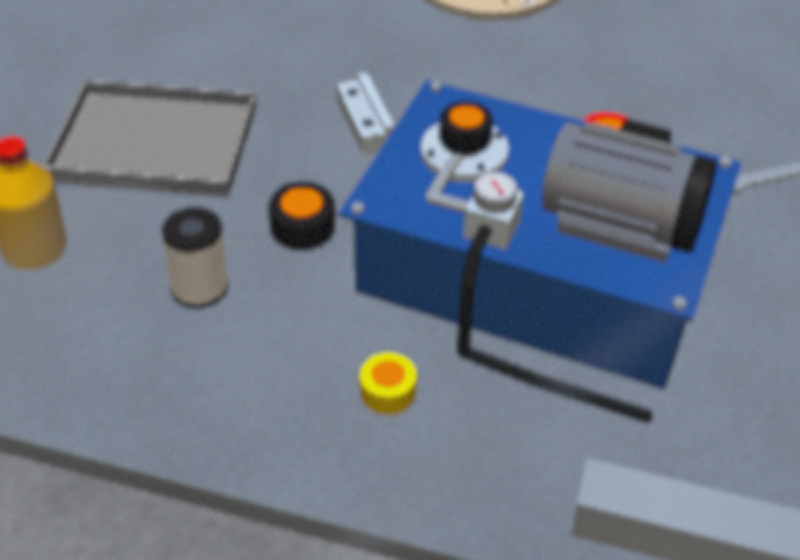

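View pics/d1.png

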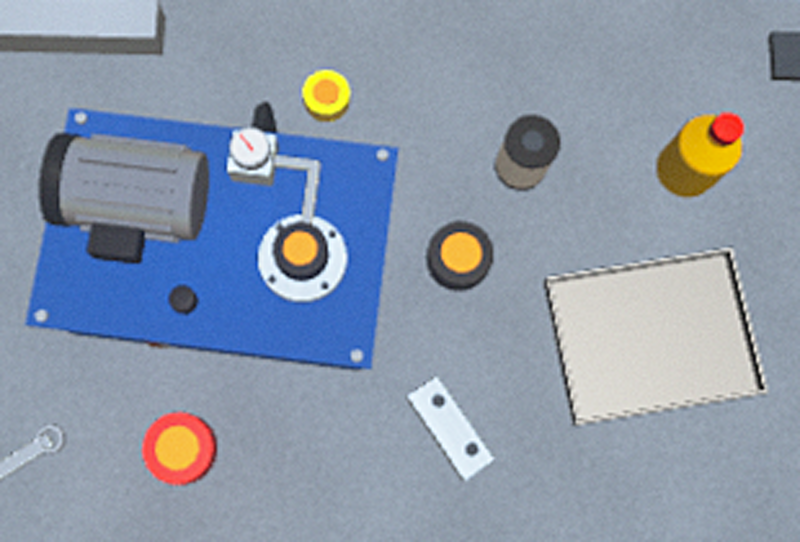

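The only unclear objects are the things that look like the cover:
- Black cap on the filter head: scene (303,209), top (255,206).
- Larger black cap loose on the bench: scene (244,239), top (318,208).
- Yellow cap: scene (276,304), top (266,147).
- Red cap: scene (357,205), top (209,283).

The one meant is the smaller black cap on the blue tank's aluminium disc. The enlarged top view confirms this. Next I'll measure positions.

```bash
cat > h.py <<'E'
import numpy as np,cv2
from scipy.spatial.transform import Rotation as R
from station import r
def ray(n,u,v):
    c=r.calibration(n);f=210/np.tan(np.radians(c['fovy']/2))
    d=R.from_euler('xyz',c['orientation'],degrees=True).apply([(u-c['cx'])/f,(v-c['cy'])/f,1]);return np.array(c['origin']),d
def atz(n,u,v,z):
    o,d=ray(n,u,v);return o+d*(z-o[2])/d[2]
def proj(n,P):
    c=r.calibration(n);f=210/np.tan(np.radians(c['fovy']/2))
    p=R.from_euler('xyz',c['orientation'],degrees=True).inv().apply(np.atleast_2d(P)-c['origin']);return p[:,:2]/p[:,2:]*f+[c['cx'],c['cy']]
def orange(img,box):
    l,t,rr,b=[int(x) for x in box];h=cv2.cvtColor(img,cv2.COLOR_RGB2HSV)[t:b,l:rr]
    m=(h[...,0]>5)&(h[...,0]<22)&(h[...,1]>150)&(h[...,2]>120);y,x=np.nonzero(m);return x.mean()+l,y.mean()+t,m.sum()
E
python3 - <<'E'
from h import *
A=cv2.imread('pics/scene0.png')[:,:,::-1].copy();B=cv2.imread('pics/top0.png')[:,:,::-1].copy()
for nm,bs,bt,z in(('small',(292,198,317,222),(242,190,268,222),.18),('big',(228,222,262,255),(302,192,332,226),None)):
    a=orange(A,bs);b=orange(B,bt);oa,da=ray('scene',*a[:2]);ob,db=ray('top',*b[:2])
    s=np.linalg.lstsq(np.c_[da,-db],ob-oa,rcond=None)[0];p,q=oa+da*s[0],ob+db*s[1]
    print(nm,a,b,'tri',((p+q)/2).round(4),'gap',np.linalg.norm(p-q).round(4))
    if z:print(atz('scene',*a[:2],z).round(4),atz('top',*b[:2],z).round(4))
for n in('top','scene'):
    r.camera(n)
    for t,z in (('drip_tray',.024),('tank',.13)):
        ms=r.masks_of(n,t)
        if not ms:continue
        y,x=np.nonzero(ms[0]['region']);bx=cv2.boxPoints(cv2.minAreaRect(np.c_[x,y].astype(np.float32)))
        P=np.array([atz(n,u,v,z)[:2] for u,v in bx]);print(n,t,P.round(3).tolist(),'c',P.mean(0).round(3),'sides',[np.linalg.norm(P[i]-P[i-1]).round(3) for i in(0,1)])
# tank corner screws / tray from crop d1 pixel picks (scale 2.58)
k=310/800
pk=lambda u,v:(140+u*k,110+v*k)
print('tray rim',[atz('top',*pk(*c),.024)[:2].round(3).tolist() for c in((547,280),(732,249),(765,390),(577,424))])
print('tank screws',[atz('top',*pk(*c),.132)[:2].round(3).tolist() for c in((80,117),(382,154),(357,355),(41,316))])
print(r.state()['time_s'])
E
```

```text
small (np.float64(304.5858585858586), np.float64(203.27272727272728), np.int64(99)) (np.float64(255.8), np.float64(205.7925925925926), np.int64(135)) tri [0.5498 0.1007 0.1785] gap 0.0011
[0.5518 0.1005 0.18  ] [0.5493 0.1011 0.18  ]
big (np.float64(242.69677419354838), np.float64(235.45806451612904), np.int64(155)) (np.float64(318.17934782608694), np.float64(207.14673913043478), np.int64(184)) tri [ 0.5831 -0.0739  0.0382] gap 0.0015
top drip_tray [[0.559, -0.164], [0.607, -0.398], [0.433, -0.418], [0.387, -0.192]] c [ 0.497 -0.293] sides [np.float64(0.174), np.float64(0.238)]
top tank [[0.467, 0.388], [0.744, 0.384], [0.706, 0.001], [0.434, 0.027]] c [0.588 0.2  ] sides [np.float64(0.363), np.float64(0.277)]
scene drip_tray [[0.625, -0.376], [0.438, -0.466], [0.39, -0.203], [0.581, -0.139]] c [ 0.508 -0.296] sides [np.float64(0.241), np.float64(0.208)]
scene tank [[0.814, 0.02], [0.38, -0.025], [0.463, 0.387], [0.846, 0.344]] c [0.626 0.182] sides [np.float64(0.326), np.float64(0.436)]
tray rim [[0.554, -0.175], [0.595, -0.389], [0.434, -0.417], [0.391, -0.205]]
tank screws [[0.7, 0.346], [0.665, 0.019], [0.449, 0.041], [0.482, 0.368]]
1.0
```

```bash
python3 -m creep '[{"xyz":[-0.0258,-0.0274,0],"turn":[0,0,0]},{"xyz":[-0.0258,-0.0274,0],"turn":[0,0,0]},{"xyz":[-0.0258,-0.0274,0],"turn":[0,0,0]},{"xyz":[-0.0258,-0.0274,0],"turn":[0,0,0]},{"xyz":[-0.0258,-0.0274,0],"turn":[0,0,0]},{"xyz":[-0.0258,-0.0274,0],"turn":[0,0,0]},{"xyz":[-0.0258,-0.0274,0],"turn":[0,0,0]},{"xyz":[-0.0258,-0.0274,0],"turn":[0,0,0]},{"xyz":[-0.0258,-0.0274,0],"turn":[0,0,0]},{"xyz":[-0.0258,-0.0274,0],"turn":[0,0,0]}]'
python3 -m creep '[{"xyz":[-0.0258,-0.0274,0],"turn":[0,0,0]},{"xyz":[-0.0258,-0.0274,0],"turn":[0,0,0]},{"xyz":[-0.0258,-0.0274,0],"turn":[0,0,0]},{"xyz":[-0.0258,-0.0274,0],"turn":[0,0,0]},{"xyz":[-0.0258,-0.0274,0],"turn":[0,0,0]},{"xyz":[-0.0258,-0.0274,0],"turn":[0,0,0]},{"xyz":[-0.0258,-0.0274,0],"turn":[0,0,0]},{"xyz":[-0.0258,-0.0274,0],"turn":[0,0,0]},{"xyz":[-0.0258,-0.0274,0],"turn":[0,0,-6]},{"xyz":[-0.0258,-0.0274,0],"turn":[0,0,-6]}]'
python3 -c "
from station import r;print(r.state())"
```

```text
time_s: 1.83
ee_pos: [0.3905, -0.2383, 0.2567]
ee_rot: [-180.0, -0.0, -68.4]
force: [1.3, -1.0, -0.5]
grip_width: 0.0853
time_s: 2.67
ee_pos: [0.5468, 0.1036, 0.2565]
ee_rot: [-180.0, -0.0, -56.2]
force: [0.4, -0.1, 0.6]
grip_width: 0.0855
{'time_s': 2.6667, 'q': array([ 13.92907667,  16.60860733, -34.5531336 ,  88.29605918,
         9.55392447,  78.02469218, -77.65865115]), 'joint_velocities': array([-36.03136642,  31.64213508, -20.09490478, -32.38621411,
        21.82398571,   9.31073053,  17.69092277]), 'effort': array([  2.60208942, -55.15512586,  -5.77375129, -33.92390013,
        -1.03037886,  -0.20443896,  -1.16993263]), 'ee_pos': array([0.54684148, 0.10356494, 0.25646773]), 'ee_rot': array([-1.79964644e+02, -2.39050128e-02, -5.61727456e+01]), 'force': array([ 0.36275367, -0.14331538,  0.55886397]), 'torque': array([-0.01316005, -0.05181575, -0.03052746]), 'grip_width': 0.08547500343041349}
```

```bash
python3 -m creep '[{"xyz":[0,0,0.005],"turn":[0,0,0]},{"xyz":[0,0,0.01],"turn":[0,0,0]},{"xyz":[0,0,0.01],"turn":[0,0,0]},{"xyz":[0,0,0.01],"turn":[0,0,0]},{"xyz":[0,0,0.005],"turn":[0,0,0]},{"xyz":[0,0,0],"turn":[0,0,0]},{"xyz":[0,0,0],"turn":[0,0,0]},{"xyz":[0,0,0],"turn":[0,0,0]},{"xyz":[0,0,0],"turn":[0,0,0]},{"xyz":[0,0,0],"turn":[0,0,0]}]'
python3 - <<'E'
from h import *
s=r.state();print(s['ee_pos'],s['ee_rot'],s['force'])
a=r.camera('scene');b=r.camera('top')
c=cv2.resize(a[120:270,220:400],(480,400));d=cv2.resize(b[150:270,200:310],(320,349));cv2.imwrite('pics/e.png',np.hstack([c,cv2.copyMakeBorder(d,0,51,0,0,0)])[:,:,::-1])
p=s['ee_pos'];psi=np.radians(s['ee_rot'][2])
e=np.array([.550,.1008])-p[:2];print('tool x,y',e@[np.cos(psi),np.sin(psi)],e@[np.sin(psi),-np.cos(psi)])
E
```

```text
time_s: 3.5
ee_pos: [0.5462, 0.1023, 0.2169]
ee_rot: [-179.9, -0.0, -56.4]
force: [0.2, 0.5, -0.8]
grip_width: 0.085
[0.54619711 0.10231399 0.21693893] [-1.79943932e+02 -2.53423279e-02 -5.63684930e+01] [ 0.19361906  0.53654802 -0.82537581]
tool x,y 0.00336680374634169 -0.0023278297284333727
```

View pics/e.png

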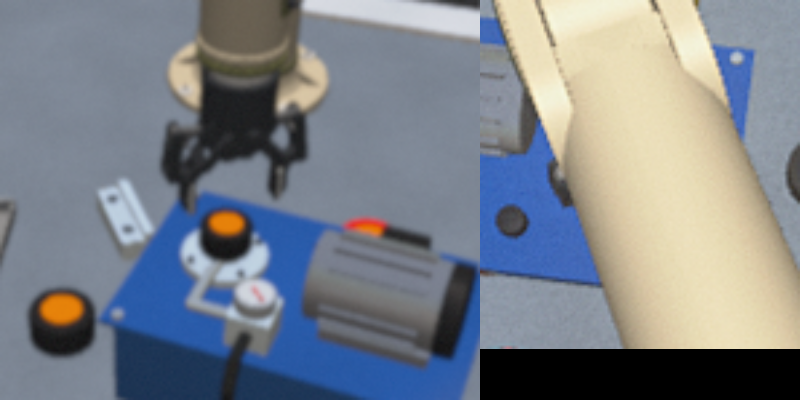

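```bash
python3 -m creep '[{"xyz":[0.0017,-0.0012,0],"turn":[0,0,0]},{"xyz":[0.0017,-0.0011,0.006],"turn":[0,0,0]},{"xyz":[0,0,0.009],"turn":[0,0,0]},{"xyz":[0,0,0.009],"turn":[0,0,0]},{"xyz":[0,0,0.009],"turn":[0,0,0]},{"xyz":[0,0,0.006],"turn":[0,0,0]},{"xyz":[0,0,0.003],"turn":[0,0,0]},{"xyz":[0,0,0],"turn":[0,0,0]},{"xyz":[0,0,0],"turn":[0,0,0]},{"xyz":[0,0,0],"turn":[0,0,0]}]'
python3 -m creep '[{"xyz":[0,0,0],"turn":[0,0,0]},{"xyz":[0,0,0],"turn":[0,0,0]},{"xyz":[0,0,0],"turn":[0,0,0]},{"xyz":[0,0,0],"turn":[0,0,0]},{"xyz":[0,0,0],"turn":[0,0,0]},{"xyz":[0,0,0],"turn":[0,0,0]},{"xyz":[0,0,0],"turn":[0,0,0]},{"xyz":[0,0,0],"turn":[0,0,0]},{"xyz":[0,0,0],"turn":[0,0,0]},{"xyz":[0,0,0],"turn":[0,0,0]}]' -0.42
python3 -c "
from station import r;s=r.state();print(s['ee_pos'],s['force'],s['torque'],s['grip_width'])"
```

```text
time_s: 4.43
ee_pos: [0.55, 0.1009, 0.1748]
ee_rot: [-180.0, -0.0, -56.3]
force: [-0.1, -0.1, 0.2]
grip_width: 0.0854
time_s: 5.27
ee_pos: [0.5497, 0.1008, 0.1743]
ee_rot: [-180.0, 0.0, -56.3]
force: [0.0, 0.4, 0.1]
grip_width: 0.0605
[0.54971134 0.10083139 0.17434243] [0.0416763  0.42319078 0.05591038] [ 0.00747601  0.00659829 -0.02071701] 0.06050854237062012
```

```bash
python3 -m creep '[{"xyz":[0,0,0],"turn":[0,0,0]},{"xyz":[0,0,0],"turn":[0,0,0]},{"xyz":[0,0,0],"turn":[0,0,0]},{"xyz":[0,0,0],"turn":[0,0,0]},{"xyz":[0,0,0],"turn":[0,0,0]},{"xyz":[0,0,0],"turn":[0,0,0]},{"xyz":[0,0,0],"turn":[0,0,0]},{"xyz":[0,0,0],"turn":[0,0,0]},{"xyz":[0,0,0],"turn":[0,0,0]},{"xyz":[0,0,0],"turn":[0,0,0]}]' -0.362
python3 -c "
from station import r;s=r.state();print(s['ee_pos'],s['force'],s['torque'],s['grip_width'])"
```

```text
time_s: 6.1
ee_pos: [0.55, 0.1005, 0.1745]
ee_rot: [-180.0, -0.0, -56.4]
force: [3.3, -3.9, 2.4]
grip_width: 0.0584
[0.54998987 0.10047899 0.17446702] [ 3.30664087 -3.87761552  2.44174601] [-0.86698413 -0.64692511 -0.0077221 ] 0.058438022658478396
```

```bash
python3 -m creep '[{"xyz":[0.0008,0,0],"turn":[0,0,0]},{"xyz":[0.0008,0,0],"turn":[0,0,0]},{"xyz":[0,0,0],"turn":[0,0,0]},{"xyz":[0,0,0],"turn":[0,0,0]},{"xyz":[0,0,0],"turn":[0,0,0]},{"xyz":[0,0,0],"turn":[0,0,0]},{"xyz":[0,0,0],"turn":[0,0,0]},{"xyz":[0,0,0],"turn":[0,0,0]},{"xyz":[0,0,0],"turn":[0,0,0]},{"xyz":[0,0,0],"turn":[0,0,0]}]' 
python3 -c "
from station import r;s=r.state();print(s['ee_pos'],s['force'],s['torque'],s['grip_width'])"
python3 -m creep '[{"xyz":[0,0,0],"turn":[0,0,0]},{"xyz":[0,0,0],"turn":[0,0,0]},{"xyz":[0,0,0],"turn":[0,0,0]},{"xyz":[0,0,0],"turn":[0,0,0]},{"xyz":[0,0,0],"turn":[0,0,0]},{"xyz":[0,0,0],"turn":[0,0,0]},{"xyz":[0,0,0],"turn":[0,0,0]},{"xyz":[0,0,0],"turn":[0,0,0]},{"xyz":[0,0,0],"turn":[0,0,0]},{"xyz":[0,0,0],"turn":[0,0,0]}]' -0.34
python3 -c "
from station import r;s=r.state();print(s['ee_pos'],s['force'],s['torque'],s['grip_width'])"
```

```text
time_s: 6.93
ee_pos: [0.5506, 0.0995, 0.1743]
ee_rot: [-180.0, 0.0, -56.3]
force: [-0.5, -0.4, 0.1]
grip_width: 0.0582
[0.5505783  0.09951236 0.17433039] [-0.51790993 -0.38818022  0.14284588] [-0.00419139  0.07116819  0.00028796] 0.058240805907794596
time_s: 7.77
ee_pos: [0.5506, 0.0995, 0.1743]
ee_rot: [-180.0, 0.0, -56.4]
force: [-0.7, -0.7, -0.6]
grip_width: 0.0572
[0.55061319 0.0994907  0.17434069] [-0.68122198 -0.71633456 -0.63752298] [-0.02146019  0.00833388  0.0007383 ] 0.05724689407335242
```

```bash
python3 -m creep '[{"xyz":[0,0,0],"turn":[0,0,0]},{"xyz":[0,0,0],"turn":[0,0,0]},{"xyz":[0,0,0],"turn":[0,0,6]},{"xyz":[0,0,0],"turn":[0,0,7]},{"xyz":[0,0,0],"turn":[0,0,7]},{"xyz":[0,0,0],"turn":[0,0,7]},{"xyz":[0,0,0],"turn":[0,0,7]},{"xyz":[0,0,0],"turn":[0,0,7]},{"xyz":[0,0,0],"turn":[0,0,7]},{"xyz":[0,0,0],"turn":[0,0,7]}]' -0.6
python3 -m creep '[{"xyz":[0,0,0],"turn":[0,0,7]},{"xyz":[0,0,0],"turn":[0,0,7]},{"xyz":[0,0,0],"turn":[0,0,7]},{"xyz":[0,0,0],"turn":[0,0,7]},{"xyz":[0,0,0],"turn":[0,0,0]},{"xyz":[0,0,0],"turn":[0,0,0]},{"xyz":[0,0,0],"turn":[0,0,0]},{"xyz":[0,0,0],"turn":[0,0,0]},{"xyz":[0,0,0],"turn":[0,0,0]},{"xyz":[0,0,0],"turn":[0,0,0]}]' -0.39
python3 -c "
from station import r;s=r.state();print(s['q'].round(1),s['ee_pos'],s['force'],s['torque'],s['grip_width'])"
```

```text
time_s: 8.6
ee_pos: [0.5506, 0.0995, 0.1743]
ee_rot: [180.0, 0.0, -111.7]
force: [-0.2, 0.6, 0.3]
grip_width: 0.068
time_s: 9.43
ee_pos: [0.5506, 0.0994, 0.1743]
ee_rot: [180.0, -0.0, -139.3]
force: [0.7, -1.1, -1.0]
grip_width: 0.0591
[   3.2   18.4  -20.5   95.     6.9   67.8 -158.2] [0.5505938  0.09939582 0.17430135] [ 0.65379431 -1.09853342 -0.96373762] [ 0.01408386  0.01405285 -0.00206873] 0.05909349503615925
```

Tiny force so far; close further.

```bash
python3 -m creep '[{"xyz":[0,0,0],"turn":[0,0,0]},{"xyz":[0,0,0],"turn":[0,0,0]},{"xyz":[0,0,0],"turn":[0,0,0]},{"xyz":[0,0,0],"turn":[0,0,0]},{"xyz":[0,0,0],"turn":[0,0,0]},{"xyz":[0,0,0],"turn":[0,0,0]},{"xyz":[0,0,0],"turn":[0,0,0]},{"xyz":[0,0,0],"turn":[0,0,0]},{"xyz":[0,0,0],"turn":[0,0,0]},{"xyz":[0,0,0],"turn":[0,0,0]}]' -0.345
python3 -c "
from station import r;s=r.state();print(s['q'].round(1),s['ee_pos'],s['force'],s['torque'],s['grip_width'])"
```

```text
time_s: 10.27
ee_pos: [0.5506, 0.0995, 0.1743]
ee_rot: [180.0, 0.0, -139.3]
force: [0.4, 0.9, -0.3]
grip_width: 0.0577
[   3.2   18.4  -20.5   95.     6.8   67.8 -158.3] [0.55058916 0.09948315 0.17433404] [ 0.42032453  0.92224191 -0.34341732] [-0.00051188 -0.00581207 -0.0208036 ] 0.057654547671301994
```

```bash
python3 -m creep '[{"xyz":[0,0,0],"turn":[0,0,0]},{"xyz":[0,0,0],"turn":[0,0,0]},{"xyz":[0,0,0],"turn":[0,0,0]},{"xyz":[0,0,0],"turn":[0,0,0]},{"xyz":[0,0,0],"turn":[0,0,0]},{"xyz":[0,0,0],"turn":[0,0,0]},{"xyz":[0,0,0],"turn":[0,0,0]},{"xyz":[0,0,0],"turn":[0,0,0]},{"xyz":[0,0,0],"turn":[0,0,0]},{"xyz":[0,0,0],"turn":[0,0,0]}]' 1
python3 -c "
from station import r;s=r.state();print(s['ee_pos'],s['force'],s['torque'],s['grip_width'])"
```

```text
time_s: 11.1
ee_pos: [0.5508, 0.0996, 0.1746]
ee_rot: [-180.0, 0.0, -139.3]
force: [-0.2, 0.8, 3.9]
grip_width: 0.0542
[0.55079282 0.09961208 0.17462811] [-0.22810679  0.76239231  3.88994494] [0.15263295 0.02030981 0.01106542] 0.05422991179385521
```

```bash
python3 -m creep '[{"xyz":[0,0,-0.0002],"turn":[0,0,0]},{"xyz":[0,0,-0.00005],"turn":[0,0,-2]},{"xyz":[0,0,-0.00011],"turn":[0,0,-5]},{"xyz":[0,0,-0.00011],"turn":[0,0,-5]},{"xyz":[0,0,-0.00011],"turn":[0,0,-5]},{"xyz":[0,0,-0.00011],"turn":[0,0,-5]},{"xyz":[0,0,-0.00011],"turn":[0,0,-5]},{"xyz":[0,0,-0.00011],"turn":[0,0,-5]},{"xyz":[0,0,-0.00007],"turn":[0,0,-3]},{"xyz":[0,0,0],"turn":[0,0,0]}]'
python3 -c "
from station import r;s=r.state();print(s['ee_pos'],s['force'],s['torque'],s['grip_width'])"
```

```text
time_s: 11.93
ee_pos: [0.5508, 0.0992, 0.1754]
ee_rot: [-180.0, 0.0, -104.2]
force: [0.5, -0.1, 5.1]
grip_width: 0.0544
[0.55084341 0.09919539 0.17542198] [ 0.47686344 -0.1085847   5.10041102] [ 0.01753165 -0.13527929  0.08674815] 0.054432654900448074
```

```bash
python3 -m creep '[{"xyz":[0,0,-0.0003],"turn":[0,0,0]},{"xyz":[0,0,-0.00011],"turn":[0,0,-5]},{"xyz":[0,0,-0.00013],"turn":[0,0,-6]},{"xyz":[0,0,-0.00013],"turn":[0,0,-6]},{"xyz":[0,0,-0.00013],"turn":[0,0,-6]},{"xyz":[0,0,-0.00013],"turn":[0,0,-6]},{"xyz":[0,0,-0.00013],"turn":[0,0,-6]},{"xyz":[0,0,-0.00013],"turn":[0,0,-6]},{"xyz":[0,0,-0.00009],"turn":[0,0,-4]},{"xyz":[0,0,0],"turn":[0,0,0]}]'
python3 -c "
from station import r;s=r.state();print(s['ee_pos'],s['force'],s['torque'],s['grip_width'])"
```

```text
time_s: 12.77
ee_pos: [0.5504, 0.0994, 0.1764]
ee_rot: [180.0, 0.0, -59.3]
force: [-0.9, 0.4, 3.9]
grip_width: 0.0544
[0.55044372 0.09938233 0.17643434] [-0.9018616   0.38200157  3.88253967] [-0.00425583 -0.02084938  0.05668004] 0.05435665957174723
```

```bash
python3 -m creep '[{"xyz":[0,0,-0.0002],"turn":[0,0,0]},{"xyz":[0,0,-0.00013],"turn":[0,0,-6]},{"xyz":[0,0,-0.00013],"turn":[0,0,-6]},{"xyz":[0,0,-0.00013],"turn":[0,0,-6]},{"xyz":[0,0,-0.00013],"turn":[0,0,-6]},{"xyz":[0,0,-0.00013],"turn":[0,0,-6]},{"xyz":[0,0,-0.00013],"turn":[0,0,-6]},{"xyz":[0,0,-0.00013],"turn":[0,0,-6]},{"xyz":[0,0,-0.00013],"turn":[0,0,-6]},{"xyz":[0,0,-0.00013],"turn":[0,0,-6]}]'
python3 -m creep '[{"xyz":[0,0,-0.00014],"turn":[0,0,-6]},{"xyz":[0,0,-0.00014],"turn":[0,0,-6]},{"xyz":[0,0,-0.00014],"turn":[0,0,-6]},{"xyz":[0,0,-0.00013],"turn":[0,0,-6]},{"xyz":[0,0,-0.00013],"turn":[0,0,-6]},{"xyz":[0,0,-0.00013],"turn":[0,0,-6]},{"xyz":[0,0,-0.00013],"turn":[0,0,-6]},{"xyz":[0,0,-0.00013],"turn":[0,0,-6]},{"xyz":[0,0,-0.00007],"turn":[0,0,-3]},{"xyz":[0,0,0],"turn":[0,0,0]}]'
python3 -c "
from station import r;s=r.state();print(s['q'].round(1),s['ee_pos'],s['force'],s['torque'],s['grip_width'])"
```

```text
time_s: 13.6
ee_pos: [0.5505, 0.0989, 0.1777]
ee_rot: [180.0, 0.0, -5.3]
force: [0.2, -2.6, 1.8]
grip_width: 0.0543
time_s: 14.43
ee_pos: [0.5507, 0.0988, 0.1788]
ee_rot: [180.0, 0.0, 45.6]
force: [0.7, -1.0, 3.1]
grip_width: 0.0542
[ 26.8  25.1 -52.1  93.6  20.7  71.5  16.2] [0.55073649 0.09880797 0.17881419] [ 0.68623589 -0.98232376  3.07182046] [-0.32648371 -0.18180319  0.07474293] 0.05422998255305285
```

```bash
python3 -m creep '[{"xyz":[0,0,-0.0002],"turn":[0,0,-3]},{"xyz":[0,0,-0.00013],"turn":[0,0,-6]},{"xyz":[0,0,-0.00013],"turn":[0,0,-6]},{"xyz":[0,0,-0.00013],"turn":[0,0,-6]},{"xyz":[0,0,-0.00013],"turn":[0,0,-6]},{"xyz":[0,0,-0.00013],"turn":[0,0,-6]},{"xyz":[0,0,-0.00013],"turn":[0,0,-6]},{"xyz":[0,0,-0.00013],"turn":[0,0,-6]},{"xyz":[0,0,-0.00013],"turn":[0,0,-6]},{"xyz":[0,0,-0.00013],"turn":[0,0,-6]}]'
python3 -m creep '[{"xyz":[0,0,-0.00014],"turn":[0,0,-6]},{"xyz":[0,0,-0.00014],"turn":[0,0,-6]},{"xyz":[0,0,-0.00013],"turn":[0,0,-6]},{"xyz":[0,0,-0.00013],"turn":[0,0,-6]},{"xyz":[0,0,-0.00013],"turn":[0,0,-6]},{"xyz":[0,0,-0.00013],"turn":[0,0,-6]},{"xyz":[0,0,-0.00013],"turn":[0,0,-6]},{"xyz":[0,0,-0.00013],"turn":[0,0,-6]},{"xyz":[0,0,-0.00007],"turn":[0,0,-3]},{"xyz":[0,0,0],"turn":[0,0,0]}]'
python3 -c "
from station import r;s=r.state();print(s['q'].round(1),s['ee_pos'],s['force'],s['torque'],s['grip_width'])"
```

```text
time_s: 15.27
ee_pos: [0.5509, 0.0988, 0.1802]
ee_rot: [180.0, 0.0, 102.6]
force: [2.3, -1.6, 1.3]
grip_width: 0.0544
time_s: 16.1
ee_pos: [0.5507, 0.0992, 0.1812]
ee_rot: [-180.0, -0.0, 153.5]
force: [1.9, -2.3, 3.2]
grip_width: 0.0545
[ 38.8  36.8 -74.5  93.   36.1  78.4 113. ] [0.55067577 0.09923976 0.18121322] [ 1.89723141 -2.29911834  3.1600421 ] [-0.32642023 -0.36190911  0.06284681] 0.05452568312832299
```

```bash
python3 -m creep '[{"xyz":[0,0,0],"turn":[0,0,0]},{"xyz":[0,0,0],"turn":[0,0,0]},{"xyz":[0,0,0],"turn":[0,0,0]},{"xyz":[0,0,0],"turn":[0,0,3]},{"xyz":[0,0,0],"turn":[0,0,7]},{"xyz":[0,0,0],"turn":[0,0,7]},{"xyz":[0,0,0],"turn":[0,0,7]},{"xyz":[0,0,0],"turn":[0,0,7]},{"xyz":[0,0,0],"turn":[0,0,7]},{"xyz":[0,0,0],"turn":[0,0,7]}]' -0.5
python3 -c "
from station import r;s=r.state();print(s['q'].round(1),s['ee_pos'],s['force'],s['torque'],s['grip_width'])"
python3 -m creep '[{"xyz":[0,0,0],"turn":[0,0,7]},{"xyz":[0,0,0],"turn":[0,0,7]},{"xyz":[0,0,0],"turn":[0,0,7]},{"xyz":[0,0,0],"turn":[0,0,7]},{"xyz":[0,0,0],"turn":[0,0,7]},{"xyz":[0,0,0],"turn":[0,0,7]},{"xyz":[0,0,0],"turn":[0,0,7]},{"xyz":[0,0,0],"turn":[0,0,7]},{"xyz":[0,0,0],"turn":[0,0,7]},{"xyz":[0,0,0],"turn":[0,0,7]}]'
python3 -m creep '[{"xyz":[0,0,0],"turn":[0,0,7]},{"xyz":[0,0,0],"turn":[0,0,7]},{"xyz":[0,0,0],"turn":[0,0,7]},{"xyz":[0,0,0],"turn":[0,0,7]},{"xyz":[0,0,0],"turn":[0,0,7]},{"xyz":[0,0,0],"turn":[0,0,7]},{"xyz":[0,0,0],"turn":[0,0,7]},{"xyz":[0,0,0],"turn":[0,0,7]},{"xyz":[0,0,0],"turn":[0,0,7]},{"xyz":[0,0,0],"turn":[0,0,7]}]'
python3 -m creep '[{"xyz":[0,0,0],"turn":[0,0,7]},{"xyz":[0,0,0],"turn":[0,0,7]},{"xyz":[0,0,0],"turn":[0,0,7]},{"xyz":[0,0,0],"turn":[0,0,7]},{"xyz":[0,0,0],"turn":[0,0,7]},{"xyz":[0,0,0],"turn":[0,0,7]},{"xyz":[0,0,0],"turn":[0,0,7]},{"xyz":[0,0,0],"turn":[0,0,7]},{"xyz":[0,0,0],"turn":[0,0,7]},{"xyz":[0,0,0],"turn":[0,0,7]}]'
python3 -c "
from station import r;s=r.state();print(s['q'].round(1),s['ee_pos'],s['force'],s['torque'],s['grip_width'])"
```

```text
time_s: 16.93
ee_pos: [0.5504, 0.0996, 0.1816]
ee_rot: [-180.0, 0.0, 108.2]
force: [-0.0, 0.5, 0.5]
grip_width: 0.0641
[ 34.5  30.7 -65.   93.2  28.7  74.7  72.9] [0.55035746 0.09961231 0.18156549] [-0.03877721  0.51323611  0.48418278] [-0.05886479  0.04008863  0.0104718 ] 0.06409476962019345
time_s: 17.77
ee_pos: [0.5503, 0.0997, 0.1816]
ee_rot: [-180.0, 0.0, 38.2]
force: [-0.7, 0.1, 0.5]
grip_width: 0.0641
time_s: 18.6
ee_pos: [0.5503, 0.0998, 0.1816]
ee_rot: [-180.0, 0.0, -31.8]
force: [0.8, -0.3, 0.1]
grip_width: 0.0642
time_s: 19.43
ee_pos: [0.5503, 0.0998, 0.1816]
ee_rot: [180.0, 0.0, -101.8]
force: [0.2, 1.0, -0.4]
grip_width: 0.0643
[   7.6   18.7  -26.1   94.3    8.7   69.  -122.2] [0.5502918  0.09984558 0.18157555] [ 0.21140074  1.04707561 -0.44410215] [ 0.06505656  0.02772579 -0.02981937] 0.0643430847292793
```

```bash
python3 -m creep '[{"xyz":[0,0,0],"turn":[0,0,7]},{"xyz":[0,0,0],"turn":[0,0,7]},{"xyz":[0,0,0],"turn":[0,0,7]},{"xyz":[0,0,0],"turn":[0,0,7]},{"xyz":[0,0,0],"turn":[0,0,7]},{"xyz":[0,0,0],"turn":[0,0,4]},{"xyz":[0,-0.0007,0],"turn":[0,0,0]},{"xyz":[0,0,0],"turn":[0,0,0]},{"xyz":[0,0,0],"turn":[0,0,0]},{"xyz":[0,0,0],"turn":[0,0,0]}]' -0.42
python3 -m creep '[{"xyz":[0,0,0],"turn":[0,0,0]},{"xyz":[0,0,0],"turn":[0,0,0]},{"xyz":[0,0,0],"turn":[0,0,0]},{"xyz":[0,0,0],"turn":[0,0,0]},{"xyz":[0,0,0],"turn":[0,0,0]},{"xyz":[0,0,0],"turn":[0,0,0]},{"xyz":[0,0,0],"turn":[0,0,0]},{"xyz":[0,0,0],"turn":[0,0,0]},{"xyz":[0,0,0],"turn":[0,0,0]},{"xyz":[0,0,0],"turn":[0,0,0]}]' 1
python3 -c "
from station import r;s=r.state();print(s['q'].round(1),s['ee_pos'],s['ee_rot'],s['force'],s['torque'],s['grip_width'])"
```

```text
time_s: 20.27
ee_pos: [0.551, 0.099, 0.1816]
ee_rot: [180.0, 0.0, -140.3]
force: [0.1, -0.5, 0.6]
grip_width: 0.0608
time_s: 21.1
ee_pos: [0.551, 0.0989, 0.1818]
ee_rot: [-180.0, -0.0, -140.3]
force: [-3.7, -1.5, 5.1]
grip_width: 0.054
[   3.    18.   -20.2   94.4    6.6   68.7 -159. ] [0.55096419 0.09890822 0.1818193 ] [-1.79998719e+02 -4.11813729e-03 -1.40343856e+02] [-3.74818836 -1.46736797  5.09095427] [-0.20967544  0.77407361  0.00779235] 0.053977560810417644
```

```bash
python3 -m creep '[{"xyz":[0.0003,0,-0.0004],"turn":[0,0,0]},{"xyz":[0,0,-0.00009],"turn":[0,0,-4]},{"xyz":[0,0,-0.00013],"turn":[0,0,-6]},{"xyz":[0,0,-0.00013],"turn":[0,0,-6]},{"xyz":[0,0,-0.00013],"turn":[0,0,-6]},{"xyz":[0,0,-0.00013],"turn":[0,0,-6]},{"xyz":[0,0,-0.00013],"turn":[0,0,-6]},{"xyz":[0,0,-0.00013],"turn":[0,0,-6]},{"xyz":[0,0,-0.00009],"turn":[0,0,-4]},{"xyz":[0,0,0],"turn":[0,0,0]}]'
python3 -c "
from station import r;s=r.state();print(s['q'].round(1),s['ee_pos'],s['ee_rot'],s['force'],s['torque'],s['grip_width'])"
```

```text
time_s: 21.93
ee_pos: [0.5511, 0.0989, 0.183]
ee_rot: [-180.0, 0.0, -96.2]
force: [0.2, 0.5, 2.3]
grip_width: 0.0539
[   8.3   18.8  -26.9   94.1    9.    69.2 -116.6] [0.55111569 0.09885979 0.18298548] [-1.79965977e+02  3.28274700e-02 -9.61562875e+01] [0.21208362 0.51396475 2.32959796] [0.00796897 0.05705279 0.06281064] 0.053930336465653254
```

```bash
python3 -m creep '[{"xyz":[0,0,-0.0002],"turn":[0,0,0]},{"xyz":[0,0,-0.00009],"turn":[0,0,-4]},{"xyz":[0,0,-0.00013],"turn":[0,0,-6]},{"xyz":[0,0,-0.00013],"turn":[0,0,-6]},{"xyz":[0,0,-0.00013],"turn":[0,0,-6]},{"xyz":[0,0,-0.00013],"turn":[0,0,-6]},{"xyz":[0,0,-0.00013],"turn":[0,0,-6]},{"xyz":[0,0,-0.00013],"turn":[0,0,-6]},{"xyz":[0,0,-0.00009],"turn":[0,0,-4]},{"xyz":[0,0,0],"turn":[0,0,0]}]'
python3 -c "
from station import r;s=r.state();print(s['q'].round(1),s['ee_pos'],s['ee_rot'],s['force'],s['torque'],s['grip_width'])"
```

```text
time_s: 22.77
ee_pos: [0.5512, 0.0987, 0.184]
ee_rot: [-180.0, -0.0, -52.3]
force: [2.1, -0.0, 1.1]
grip_width: 0.0544
[ 13.7  19.9 -33.8  93.8  11.7  69.8 -74.8] [0.55115448 0.09870709 0.18403291] [-1.79960184e+02 -3.78357333e-03 -5.23142134e+01] [ 2.05882671 -0.00562438  1.08948448] [ 0.02737152 -0.35145068  0.08137692] 0.054433232295913084
```

```bash
python3 -m creep '[{"xyz":[0,0,-0.00004],"turn":[0,0,-2]},{"xyz":[0,0,-0.00004],"turn":[0,0,-2]},{"xyz":[0,0,-0.00004],"turn":[0,0,-2]},{"xyz":[0,0,-0.00005],"turn":[0,0,-2]},{"xyz":[0,0,-0.00005],"turn":[0,0,-2]},{"xyz":[0,0,-0.00004],"turn":[0,0,-2]},{"xyz":[0,0,-0.00005],"turn":[0,0,-2]},{"xyz":[0,0,-0.00004],"turn":[0,0,-2]},{"xyz":[0,0,-0.00005],"turn":[0,0,-2]},{"xyz":[0,0,-0.00004],"turn":[0,0,-2]}]'
python3 -c "
from station import r;s=r.state();print(s['ee_pos'],s['ee_rot'],s['force'],s['torque'])"
```

```text
time_s: 23.6
ee_pos: [0.5511, 0.0987, 0.1845]
ee_rot: [-180.0, -0.0, -32.6]
force: [1.3, 0.3, 1.4]
grip_width: 0.0543
[0.5511001  0.09870068 0.18452978] [-1.79973226e+02 -2.21768619e-02 -3.25504573e+01] [1.30011087 0.33716179 1.42659202] [-0.01406947 -0.25248794 -0.12342124]
```

R = 400.6°. I'll keep going in small steps and watch for the end of the thread.

```bash
python3 -m creep '[{"xyz":[0,0,-0.00004],"turn":[0,0,-1.5]},{"xyz":[0,0,-0.00003],"turn":[0,0,-1.5]},{"xyz":[0,0,-0.00003],"turn":[0,0,-1.5]},{"xyz":[0,0,-0.00003],"turn":[0,0,-1.5]},{"xyz":[0,0,-0.00004],"turn":[0,0,-1.5]},{"xyz":[0,0,-0.00003],"turn":[0,0,-1.5]},{"xyz":[0,0,-0.00003],"turn":[0,0,-1.5]},{"xyz":[0,0,-0.00003],"turn":[0,0,-1.5]},{"xyz":[0,0,-0.00004],"turn":[0,0,-1.5]},{"xyz":[0,0,-0.00003],"turn":[0,0,-1.5]}]'
python3 -c "
from station import r;s=r.state();print(s['ee_pos'],s['ee_rot'],s['force'],s['torque'])"
```

```text
time_s: 24.43
ee_pos: [0.5509, 0.0988, 0.185]
ee_rot: [-180.0, -0.0, -17.2]
force: [2.7, 0.5, 1.0]
grip_width: 0.0542
[0.5508977  0.09879275 0.18504792] [-1.79987224e+02 -1.68635565e-02 -1.72033055e+01] [2.69912191 0.51657642 0.97484716] [ 0.10095682 -0.5954473  -0.0559023 ]
```

```bash
python3 -m creep '[{"xyz":[0.0002,0,-0.00004],"turn":[0,0,-1]},{"xyz":[0,0,-0.00003],"turn":[0,0,-1.5]},{"xyz":[0,0,-0.00003],"turn":[0,0,-1.5]},{"xyz":[0,0,-0.00003],"turn":[0,0,-1.5]},{"xyz":[0,0,-0.00003],"turn":[0,0,-1.5]},{"xyz":[0,0,-0.00003],"turn":[0,0,-1.5]},{"xyz":[0,0,-0.00002],"turn":[0,0,-1.5]},{"xyz":[0,0,0],"turn":[0,0,0]},{"xyz":[0,0,0],"turn":[0,0,0]},{"xyz":[0,0,0],"turn":[0,0,0]}]'
python3 -c "
from station import r;s=r.state();print(s['ee_pos'],s['ee_rot'],s['force'],s['torque'])"
```

```text
time_s: 25.27
ee_pos: [0.5511, 0.0988, 0.1853]
ee_rot: [-180.0, -0.0, -7.4]
force: [1.3, 0.4, 4.3]
grip_width: 0.0542
[0.55106883 0.09879496 0.18534077] [-1.7998773e+02 -1.8067151e-02 -7.3630964e+00] [1.32710441 0.39147729 4.26337508] [ 0.09721184 -0.21144119  0.02561504]
```

```bash
python3 -m creep '[{"xyz":[0,0,-0.0001],"turn":[0,0,0]},{"xyz":[0,0,-0.0001],"turn":[0,0,0]},{"xyz":[0,0,-0.0001],"turn":[0,0,0]},{"xyz":[0,0,0],"turn":[0,0,0]},{"xyz":[0,0,0],"turn":[0,0,0]},{"xyz":[0,0,0],"turn":[0,0,0]},{"xyz":[0,0,0],"turn":[0,0,0]},{"xyz":[0,0,0],"turn":[0,0,0]},{"xyz":[0,0,0],"turn":[0,0,0]},{"xyz":[0,0,0],"turn":[0,0,0]}]'
python3 -c "
from station import r;s=r.state();print(s['ee_pos'],s['ee_rot'],s['force'],s['torque'])"
```

```text
time_s: 26.1
ee_pos: [0.5511, 0.0988, 0.1855]
ee_rot: [-180.0, -0.0, -7.4]
force: [1.8, 1.9, 4.8]
grip_width: 0.0543
[0.55105366 0.09875199 0.18547434] [-1.79988780e+02 -9.89331647e-03 -7.35201522e+00] [1.75740791 1.8965253  4.77102767] [ 0.25176834 -0.45489852  0.04742266]
```

```bash
python3 -m creep '[{"xyz":[0,0,-0.0002],"turn":[0,0,0]},{"xyz":[0,0,-0.0003],"turn":[0,0,0]},{"xyz":[0,0,-0.0003],"turn":[0,0,0]},{"xyz":[0,0,-0.0003],"turn":[0,0,0]},{"xyz":[0,0,-0.0003],"turn":[0,0,0]},{"xyz":[0,0,-0.0003],"turn":[0,0,0]},{"xyz":[0,0,-0.0003],"turn":[0,0,0]},{"xyz":[0,0,-0.0003],"turn":[0,0,0]},{"xyz":[0,0,-0.0002],"turn":[0,0,0]},{"xyz":[0,0,0],"turn":[0,0,0]}]'
python3 -c "
from station import r;s=r.state();print(s['ee_pos'],s['ee_rot'],s['force'],s['torque'])"
```

```text
time_s: 26.93
ee_pos: [0.5511, 0.0987, 0.188]
ee_rot: [-180.0, -0.0, -7.3]
force: [2.4, 1.1, 4.0]
grip_width: 0.0542
[0.55106509 0.09873914 0.1879726 ] [-1.79990580e+02 -9.57637833e-03 -7.34626664e+00] [2.41257265 1.11326335 3.99671777] [ 0.430301   -0.58568688 -0.0221068 ]
```

```bash
python3 -m creep '[{"xyz":[0.0002,0,-0.0001],"turn":[0,0,0]},{"xyz":[0,0,-0.0001],"turn":[0,0,0]},{"xyz":[0,0,-0.0001],"turn":[0,0,0]},{"xyz":[0,0,-0.0001],"turn":[0,0,0]},{"xyz":[0,0,-0.0001],"turn":[0,0,0]},{"xyz":[0,0,-0.0001],"turn":[0,0,0]},{"xyz":[0,0,-0.0001],"turn":[0,0,0]},{"xyz":[0,0,0],"turn":[0,0,0]},{"xyz":[0,0,0],"turn":[0,0,0]},{"xyz":[0,0,0],"turn":[0,0,0]}]'
python3 -c "
from station import r;s=r.state();print(s['ee_pos'],s['ee_rot'],s['force'],s['torque'])"
```

```text
time_s: 27.77
ee_pos: [0.5511, 0.0987, 0.1886]
ee_rot: [-180.0, 0.0, -7.3]
force: [0.3, 1.6, 2.7]
grip_width: 0.0543
[0.55110961 0.09871454 0.18856602] [-1.79994582e+02  1.15773059e-02 -7.34691793e+00] [0.25459933 1.55041224 2.67753108] [ 0.54648732 -0.17104268  0.03938377]
```

```bash
python3 -m creep '[{"xyz":[0,0,-0.0001],"turn":[0,0,0]},{"xyz":[0,0,-0.0001],"turn":[0,0,0]},{"xyz":[0,0,-0.0001],"turn":[0,0,0]},{"xyz":[0,0,0],"turn":[0,0,0]},{"xyz":[0,0,0],"turn":[0,0,0]},{"xyz":[0,0,0],"turn":[0,0,0]},{"xyz":[0,0,0],"turn":[0,0,0]},{"xyz":[0,0,0],"turn":[0,0,0]},{"xyz":[0,0,0],"turn":[0,0,0]},{"xyz":[0,0,0],"turn":[0,0,0]}]'
python3 -c "
from station import r;s=r.state();print(s['ee_pos'],s['ee_rot'],s['force'],s['torque'])"
```

```text
time_s: 28.6
ee_pos: [0.5511, 0.0987, 0.1888]
ee_rot: [-180.0, 0.0, -7.3]
force: [-0.4, 2.6, 2.6]
grip_width: 0.0542
[0.55111141 0.09870288 0.18884771] [-1.79995776e+02  1.11643877e-02 -7.34558115e+00] [-0.35214377  2.56931971  2.6223924 ] [ 0.61144285 -0.03360591  0.01544823]
```

```bash
python3 -m creep '[{"xyz":[0,-0.0002,-0.0001],"turn":[0,0,0]},{"xyz":[0,0,-0.0001],"turn":[0,0,0]},{"xyz":[0,0,-0.0001],"turn":[0,0,0]},{"xyz":[0,0,0],"turn":[0,0,0]},{"xyz":[0,0,0],"turn":[0,0,0]},{"xyz":[0,0,0],"turn":[0,0,0]},{"xyz":[0,0,0],"turn":[0,0,0]},{"xyz":[0,0,0],"turn":[0,0,0]},{"xyz":[0,0,0],"turn":[0,0,0]},{"xyz":[0,0,0],"turn":[0,0,0]}]'
python3 -c "
from station import r;s=r.state();print(s['ee_pos'],s['ee_rot'],s['force'],s['torque'])"
```

```text
time_s: 29.43
ee_pos: [0.5511, 0.0987, 0.1891]
ee_rot: [180.0, 0.0, -7.4]
force: [-1.0, 2.0, 0.9]
grip_width: 0.0542
[0.55112052 0.09873564 0.18909768] [ 1.79991292e+02  1.64239337e-02 -7.35693376e+00] [-0.99389509  2.00797036  0.93895759] [ 0.41486863  0.11741324 -0.01560317]
```

```bash
python3 -m creep '[{"xyz":[0,-0.0002,-0.0001],"turn":[0,0,-1]},{"xyz":[0,0,0],"turn":[0,0,-1]},{"xyz":[0,0,0],"turn":[0,0,-1]},{"xyz":[0,0,0],"turn":[0,0,-1]},{"xyz":[0,0,0],"turn":[0,0,-1]},{"xyz":[0,0,0],"turn":[0,0,-1]},{"xyz":[0,0,0],"turn":[0,0,-1]},{"xyz":[0,0,0],"turn":[0,0,0]},{"xyz":[0,0,0],"turn":[0,0,0]},{"xyz":[0,0,0],"turn":[0,0,0]}]'
python3 -c "
from station import r;s=r.state();print(s['ee_pos'],s['ee_rot'],s['force'],s['torque'])"
```

```text
time_s: 30.27
ee_pos: [0.5513, 0.0988, 0.1893]
ee_rot: [180.0, -0.0, -0.4]
force: [2.2, -0.8, -0.9]
grip_width: 0.0544
[0.55133238 0.09879527 0.18927458] [ 1.79987614e+02 -5.76856922e-03 -3.75062778e-01] [ 2.18916291 -0.78674449 -0.93731546] [-0.17368539 -0.41778785  0.05566924]
```

```bash
python3 -m creep '[{"xyz":[0.0002,0,0.0001],"turn":[0,0,-1]},{"xyz":[0,0,0],"turn":[0,0,-1]},{"xyz":[0,0,0],"turn":[0,0,-1]},{"xyz":[0,0,0],"turn":[0,0,-1]},{"xyz":[0,0,0],"turn":[0,0,-1]},{"xyz":[0,0,0],"turn":[0,0,-1]},{"xyz":[0,0,0],"turn":[0,0,-1]},{"xyz":[0,0,0],"turn":[0,0,0]},{"xyz":[0,0,0],"turn":[0,0,0]},{"xyz":[0,0,0],"turn":[0,0,0]}]'
python3 -c "
from station import r;s=r.state();print(s['ee_pos'],s['ee_rot'],s['force'],s['torque'])"
```

```text
time_s: 31.1
ee_pos: [0.5514, 0.0991, 0.1892]
ee_rot: [-180.0, 0.0, 6.6]
force: [0.3, -1.8, -0.1]
grip_width: 0.0542
[0.55137516 0.09905679 0.18918151] [-1.79998051e+02  7.65718319e-03  6.64061402e+00] [ 0.26914019 -1.8339485  -0.13372017] [-0.3223967  -0.03185456  0.01011915]
```

```bash
python3 -m creep '[{"xyz":[0,0.0002,0],"turn":[0,0,-1]},{"xyz":[0,0,0],"turn":[0,0,-1]},{"xyz":[0,0,0],"turn":[0,0,-1]},{"xyz":[0,0,0],"turn":[0,0,-1]},{"xyz":[0,0,0],"turn":[0,0,-1]},{"xyz":[0,0,0],"turn":[0,0,-1]},{"xyz":[0,0,0],"turn":[0,0,-1]},{"xyz":[0,0,0],"turn":[0,0,-1]},{"xyz":[0,0,0],"turn":[0,0,0]},{"xyz":[0,0,0],"turn":[0,0,0]}]'
```

```text
time_s: 31.93
ee_pos: [0.5515, 0.0989, 0.1892]
ee_rot: [-180.0, -0.0, 14.7]
force: [1.5, 0.1, -0.3]
grip_width: 0.0537
```

```bash
python3 -m creep '[{"xyz":[0,0,0],"turn":[0,0,-1]},{"xyz":[0,0,0],"turn":[0,0,-1]},{"xyz":[0,0,0],"turn":[0,0,-1]},{"xyz":[0,0,0],"turn":[0,0,-1]},{"xyz":[0,0,0],"turn":[0,0,-1]},{"xyz":[0,0,0],"turn":[0,0,0]},{"xyz":[0,0,0],"turn":[0,0,0]},{"xyz":[0,0,0],"turn":[0,0,0]},{"xyz":[0,0,0],"turn":[0,0,0]},{"xyz":[0,0,0],"turn":[0,0,0]}]'
```

```text
time_s: 32.77
ee_pos: [0.5515, 0.0989, 0.1893]
ee_rot: [-180.0, -0.0, 19.6]
force: [1.2, -0.9, 0.1]
grip_width: 0.0544
```

Still caught under the ring, with the forces near zero. I'll keep feeling round.

```bash
python3 -m creep '[{"xyz":[0,0,0],"turn":[0,0,-1]},{"xyz":[0,0,0],"turn":[0,0,-1]},{"xyz":[0,0,0],"turn":[0,0,-1]},{"xyz":[0,0,0],"turn":[0,0,-1]},{"xyz":[0,0,0],"turn":[0,0,-1]},{"xyz":[0,0,0],"turn":[0,0,-1]},{"xyz":[0,0,0],"turn":[0,0,-1]},{"xyz":[0,0,0],"turn":[0,0,-1]},{"xyz":[0,0,0],"turn":[0,0,0]},{"xyz":[0,0,0],"turn":[0,0,0]}]'
```

```text
time_s: 33.6
ee_pos: [0.5516, 0.0989, 0.1893]
ee_rot: [-180.0, -0.0, 27.7]
force: [0.2, -1.5, 2.9]
grip_width: 0.0541
```

```bash
python3 -m creep '[{"xyz":[0,0,0],"turn":[0,0,-1]},{"xyz":[0,0,0],"turn":[0,0,-1]},{"xyz":[0,0,0],"turn":[0,0,-1]},{"xyz":[0,0,0],"turn":[0,0,-1]},{"xyz":[0,0,0],"turn":[0,0,-1]},{"xyz":[0,0,0],"turn":[0,0,-1]},{"xyz":[0,0,0],"turn":[0,0,0]},{"xyz":[0,0,0],"turn":[0,0,0]},{"xyz":[0,0,0],"turn":[0,0,0]},{"xyz":[0,0,0],"turn":[0,0,0]}]'
```

```text
time_s: 34.43
ee_pos: [0.5515, 0.0989, 0.1892]
ee_rot: [-180.0, -0.0, 33.6]
force: [1.1, -0.2, 2.6]
grip_width: 0.0542
```

Fz has risen to about +2.8, so the ring is no longer pushing down and we're likely in a slot. I'll test that with a gentle rise.

```bash
python3 -m creep '[{"xyz":[0,0,-0.0001],"turn":[0,0,0]},{"xyz":[0,0,-0.0001],"turn":[0,0,0]},{"xyz":[0,0,-0.0001],"turn":[0,0,0]},{"xyz":[0,0,-0.0001],"turn":[0,0,0]},{"xyz":[0,0,0],"turn":[0,0,0]},{"xyz":[0,0,0],"turn":[0,0,0]},{"xyz":[0,0,0],"turn":[0,0,0]},{"xyz":[0,0,0],"turn":[0,0,0]},{"xyz":[0,0,0],"turn":[0,0,0]},{"xyz":[0,0,0],"turn":[0,0,0]}]'
```

```text
time_s: 35.27
ee_pos: [0.5515, 0.0989, 0.1895]
ee_rot: [-180.0, -0.0, 33.7]
force: [1.8, 0.3, 0.2]
grip_width: 0.0544
```

```bash
python3 -m creep '[{"xyz":[0,0,-0.0001],"turn":[0,0,0]},{"xyz":[0,0,-0.0001],"turn":[0,0,0]},{"xyz":[0,0,-0.0001],"turn":[0,0,0]},{"xyz":[0,0,0],"turn":[0,0,0]},{"xyz":[0,0,0],"turn":[0,0,0]},{"xyz":[0,0,0],"turn":[0,0,0]},{"xyz":[0,0,0],"turn":[0,0,0]},{"xyz":[0,0,0],"turn":[0,0,0]},{"xyz":[0,0,0],"turn":[0,0,0]},{"xyz":[0,0,0],"turn":[0,0,0]}]'
```

```text
time_s: 36.1
ee_pos: [0.5514, 0.0989, 0.1898]
ee_rot: [-180.0, 0.0, 33.7]
force: [2.5, -0.6, -3.2]
grip_width: 0.0544
```

```bash
python3 -m creep '[{"xyz":[0,0,0.0001],"turn":[0,0,0]},{"xyz":[0,0,0.0001],"turn":[0,0,1]},{"xyz":[0,0,0],"turn":[0,0,1]},{"xyz":[0,0,0],"turn":[0,0,1]},{"xyz":[0,0,0],"turn":[0,0,1]},{"xyz":[0,0,0],"turn":[0,0,1]},{"xyz":[0,0,0],"turn":[0,0,1]},{"xyz":[0,0,0],"turn":[0,0,1]},{"xyz":[0,0,0],"turn":[0,0,0]},{"xyz":[0,0,0],"turn":[0,0,0]}]'; python3 -c "
from station import r;s=r.state();print(s['ee_pos'],s['ee_rot'],s['force'],s['torque'])"
```

```text
time_s: 36.93
ee_pos: [0.5513, 0.099, 0.1897]
ee_rot: [-180.0, 0.0, 26.7]
force: [-2.9, 1.2, 0.7]
grip_width: 0.054
[0.55125216 0.09896826 0.18965126] [-1.79985609e+02  2.09425059e-02  2.66548492e+01] [-2.88098081  1.19474915  0.65690656] [ 0.14044487  0.29996133 -0.03971229]
```

```bash
python3 -m creep '[{"xyz":[-0.0002,0.0001,-0.0001],"turn":[0,0,-1.5]},{"xyz":[0,0,0],"turn":[0,0,-1.5]},{"xyz":[0,0,0],"turn":[0,0,-1.5]},{"xyz":[0,0,0],"turn":[0,0,-1.5]},{"xyz":[0,0,0],"turn":[0,0,-1.5]},{"xyz":[0,0,0],"turn":[0,0,-1.5]},{"xyz":[0,0,0],"turn":[0,0,-1.5]},{"xyz":[0,0,0],"turn":[0,0,-1.5]},{"xyz":[0,0,0],"turn":[0,0,0]},{"xyz":[0,0,0],"turn":[0,0,0]}]'; python3 -c "
from station import r;s=r.state();print(s['ee_pos'],s['force'],s['torque'])"
```

```text
time_s: 37.77
ee_pos: [0.5514, 0.0987, 0.19]
ee_rot: [180.0, -0.0, 38.7]
force: [2.3, -0.2, -1.3]
grip_width: 0.0541
[0.55144533 0.09867968 0.18997451] [ 2.30163061 -0.23967797 -1.27431751] [ 0.14941614 -0.35100539  0.09984555]
```

```bash
python3 -m creep '[{"xyz":[0.0001,0,0.00005],"turn":[0,0,-1]},{"xyz":[0,0,0],"turn":[0,0,-1]},{"xyz":[0,0,0],"turn":[0,0,-1]},{"xyz":[0,0,0],"turn":[0,0,-1]},{"xyz":[0,0,0],"turn":[0,0,-1]},{"xyz":[0,0,0],"turn":[0,0,-1]},{"xyz":[0,0,0],"turn":[0,0,-1]},{"xyz":[0,0,0],"turn":[0,0,-1]},{"xyz":[0,0,0],"turn":[0,0,0]},{"xyz":[0,0,0],"turn":[0,0,0]}]'; python3 -c "
from station import r;s=r.state();print(s['ee_pos'],s['force'],s['torque'])"
```

```text
time_s: 38.6
ee_pos: [0.5515, 0.0987, 0.1898]
ee_rot: [180.0, -0.0, 46.6]
force: [-0.2, -0.3, 2.2]
grip_width: 0.0543
[0.55149931 0.09867651 0.18984262] [-0.18834566 -0.29689024  2.24546765] [-0.0961558  -0.1728472   0.06858167]
```

```bash
python3 -m creep '[{"xyz":[0,0,-0.0001],"turn":[0,0,0]},{"xyz":[0,0,-0.0001],"turn":[0,0,0]},{"xyz":[0,0,-0.0001],"turn":[0,0,0]},{"xyz":[0,0,-0.0001],"turn":[0,0,0]},{"xyz":[0,0,0],"turn":[0,0,0]},{"xyz":[0,0,0],"turn":[0,0,0]},{"xyz":[0,0,0],"turn":[0,0,0]},{"xyz":[0,0,0],"turn":[0,0,0]},{"xyz":[0,0,0],"turn":[0,0,0]},{"xyz":[0,0,0],"turn":[0,0,0]}]'; python3 -c "
from station import r;s=r.state();print(s['ee_pos'],s['force'],s['torque'])"
```

```text
time_s: 39.43
ee_pos: [0.5515, 0.0987, 0.1901]
ee_rot: [180.0, -0.0, 46.6]
force: [2.1, -1.6, -1.7]
grip_width: 0.0541
[0.55145761 0.09867027 0.19013054] [ 2.11226534 -1.60279685 -1.67481835] [-0.19712331 -0.48903395 -0.01291836]
```

```bash
python3 -m creep '[{"xyz":[0.0001,0.0001,0],"turn":[0,0,-1]},{"xyz":[0,0,0],"turn":[0,0,-1]},{"xyz":[0,0,0],"turn":[0,0,-1.5]},{"xyz":[0,0,0],"turn":[0,0,-1.5]},{"xyz":[0,0,0],"turn":[0,0,-1.5]},{"xyz":[0,0,0],"turn":[0,0,-1.5]},{"xyz":[0,0,0],"turn":[0,0,-1]},{"xyz":[0,0,0],"turn":[0,0,0]},{"xyz":[0,0,0],"turn":[0,0,0]},{"xyz":[0,0,0],"turn":[0,0,0]}]'; python3 -c "
from station import r;s=r.state();print(s['ee_pos'],s['force'],s['torque'])"
```

```text
time_s: 40.27
ee_pos: [0.5515, 0.0988, 0.1902]
ee_rot: [-180.0, -0.0, 55.6]
force: [1.6, -0.7, -0.1]
grip_width: 0.0541
[0.55154158 0.09884322 0.19020985] [ 1.60517291 -0.6655173  -0.14519707] [-0.17249261 -0.21645164  0.01317641]
```

```bash
python3 -m creep '[{"xyz":[0.0001,0.0001,0],"turn":[0,0,-1]},{"xyz":[0,0,0],"turn":[0,0,-1]},{"xyz":[0,0,0],"turn":[0,0,-1.5]},{"xyz":[0,0,0],"turn":[0,0,-1.5]},{"xyz":[0,0,0],"turn":[0,0,-1.5]},{"xyz":[0,0,0],"turn":[0,0,-1.5]},{"xyz":[0,0,0],"turn":[0,0,-1]},{"xyz":[0,0,0],"turn":[0,0,0]},{"xyz":[0,0,0],"turn":[0,0,0]},{"xyz":[0,0,0],"turn":[0,0,0]}]'; python3 -c "
from station import r;s=r.state();print(s['ee_pos'],s['force'],s['torque'])"
```

```text
time_s: 41.1
ee_pos: [0.5518, 0.0989, 0.1902]
ee_rot: [180.0, -0.0, 64.6]
force: [1.0, 1.0, 3.8]
grip_width: 0.0548
[0.55180461 0.09890677 0.19022614] [0.96443094 1.01981874 3.82150864] [ 7.80760922e-02 -1.90447854e-01  1.27603901e-04]
```

```bash
python3 -m creep '[{"xyz":[0,0,-0.0001],"turn":[0,0,0]},{"xyz":[0,0,-0.0001],"turn":[0,0,0]},{"xyz":[0,0,-0.0001],"turn":[0,0,0]},{"xyz":[0,0,-0.0001],"turn":[0,0,0]},{"xyz":[0,0,-0.0001],"turn":[0,0,0]},{"xyz":[0,0,0],"turn":[0,0,0]},{"xyz":[0,0,0],"turn":[0,0,0]},{"xyz":[0,0,0],"turn":[0,0,0]},{"xyz":[0,0,0],"turn":[0,0,0]},{"xyz":[0,0,0],"turn":[0,0,0]}]'; python3 -c "
from station import r;s=r.state();print(s['ee_pos'],s['force'],s['torque'])"
```

```text
time_s: 41.93
ee_pos: [0.5518, 0.0989, 0.1907]
ee_rot: [180.0, -0.0, 64.7]
force: [1.5, 0.3, 3.6]
grip_width: 0.0542
[0.55177216 0.09886995 0.19070982] [1.48005789 0.29848903 3.62833309] [ 0.33124159 -0.38362065 -0.04112072]
```

In the slot: it rose 0.5 mm and Fz stayed at +3.6. I'll let it rise slowly while holding on.

```bash
python3 -m creep '[{"xyz":[0,0,-0.0002],"turn":[0,0,0]},{"xyz":[0,0,-0.0002],"turn":[0,0,0]},{"xyz":[0,0,-0.0002],"turn":[0,0,0]},{"xyz":[0,0,-0.0003],"turn":[0,0,0]},{"xyz":[0,0,-0.0003],"turn":[0,0,0]},{"xyz":[0,0,-0.0003],"turn":[0,0,0]},{"xyz":[0,0,-0.0003],"turn":[0,0,0]},{"xyz":[0,0,-0.0003],"turn":[0,0,0]},{"xyz":[0,0,-0.0002],"turn":[0,0,0]},{"xyz":[0,0,0],"turn":[0,0,0]}]'; python3 -c "
from station import r;s=r.state();print(s['ee_pos'],s['force'],s['torque'])"
```

```text
time_s: 42.77
ee_pos: [0.5515, 0.0986, 0.1928]
ee_rot: [-180.0, 0.0, 64.6]
force: [-0.2, 0.2, -0.3]
grip_width: 0.0539
[0.55154518 0.09856105 0.19281913] [-0.16567647  0.2317664  -0.34157325] [ 0.05553928  0.02460734 -0.00832833]
```

```bash
python3 -m creep '[{"xyz":[0,0,-0.0003],"turn":[0,0,0]},{"xyz":[0,0,-0.0004],"turn":[0,0,0]},{"xyz":[0,0,-0.0005],"turn":[0,0,0]},{"xyz":[0,0,-0.0005],"turn":[0,0,0]},{"xyz":[0,0,-0.0006],"turn":[0,0,0]},{"xyz":[0,0,-0.0006],"turn":[0,0,0]},{"xyz":[0,0,-0.0006],"turn":[0,0,0]},{"xyz":[0,0,-0.0006],"turn":[0,0,0]},{"xyz":[0,0,-0.0006],"turn":[0,0,0]},{"xyz":[0,0,-0.0005],"turn":[0,0,0]}]'; python3 -c "
from station import r;s=r.state();print(s['ee_pos'],s['force'],s['torque'])"
```

```text
time_s: 43.6
ee_pos: [0.5517, 0.0988, 0.1982]
ee_rot: [180.0, -0.0, 64.6]
force: [0.1, 0.6, -1.5]
grip_width: 0.0543
[0.55173128 0.09876982 0.19823416] [ 0.08030728  0.63321383 -1.47119287] [0.03891835 0.01223448 0.01788788]
```

```bash
python3 -m creep '[{"xyz":[0,0,-0.003],"turn":[0,0,0]},{"xyz":[0,0,-0.005],"turn":[0,0,0]},{"xyz":[0,0,-0.006],"turn":[0,0,0]},{"xyz":[0,0,-0.006],"turn":[0,0,0]},{"xyz":[0,0,-0.006],"turn":[0,0,0]},{"xyz":[0,0,-0.006],"turn":[0,0,0]},{"xyz":[0,0,-0.006],"turn":[0,0,0]},{"xyz":[0,0,-0.005],"turn":[0,0,0]},{"xyz":[0,0,-0.003],"turn":[0,0,0]},{"xyz":[0,0,0],"turn":[0,0,0]}]'
python3 -m creep '[{"xyz":[-0.012,0.0037,0],"turn":[0,0,0]},{"xyz":[-0.02,0.0062,0],"turn":[0,0,0]},{"xyz":[-0.0288,0.0089,0],"turn":[0,0,0]},{"xyz":[-0.0288,0.0089,0],"turn":[0,0,0]},{"xyz":[-0.0288,0.0089,0],"turn":[0,0,0]},{"xyz":[-0.0288,0.0089,0],"turn":[0,0,0]},{"xyz":[-0.0288,0.0089,0],"turn":[0,0,0]},{"xyz":[-0.0288,0.0089,0],"turn":[0,0,0]},{"xyz":[-0.0288,0.0089,0],"turn":[0,0,0]},{"xyz":[-0.0288,0.0089,0],"turn":[0,0,0]}]'
python3 -m creep '[{"xyz":[-0.0288,0.0089,0],"turn":[0,0,0]},{"xyz":[-0.0288,0.0089,0],"turn":[0,0,0]},{"xyz":[-0.0288,0.0089,0],"turn":[0,0,0]},{"xyz":[-0.02,0.0062,0],"turn":[0,0,0]},{"xyz":[-0.012,0.0037,0],"turn":[0,0,0]},{"xyz":[0,0,0],"turn":[0,0,0]},{"xyz":[0,0,0.003],"turn":[0,0,0]},{"xyz":[0,0,0.008],"turn":[0,0,0]},{"xyz":[0,0,0.008],"turn":[0,0,0]},{"xyz":[0,0,0.003],"turn":[0,0,0]}]'
python3 - <<'E'
from h import *
s=r.state();print(s['time_s'],s['ee_pos'],s['ee_rot'],s['force'],s['q'].round(1))
a=r.camera('scene');cv2.imwrite('pics/f.png',cv2.resize(a[130:280,110:330],(792,540))[:,:,::-1])
E
```

```text
time_s: 44.43
ee_pos: [0.552, 0.0989, 0.245]
ee_rot: [179.9, -0.0, 64.6]
force: [0.1, -1.0, -1.0]
grip_width: 0.0542
time_s: 45.27
ee_pos: [0.512, -0.1746, 0.244]
ee_rot: [-180.0, 0.0, 64.6]
force: [0.3, -0.3, 0.0]
grip_width: 0.0541
time_s: 46.1
ee_pos: [0.4949, -0.2939, 0.2205]
ee_rot: [-179.9, -0.0, 64.8]
force: [-1.5, 0.5, -1.2]
grip_width: 0.0543
46.1 [ 0.494881   -0.29389602  0.22045502] [-1.79890358e+02 -1.87395584e-02  6.47994657e+01] [-1.52864048  0.49628073 -1.16058218] [ 64.8  24.3 -49.4  87.9  18.7  76.5  78.3]
```

View pics/f.png

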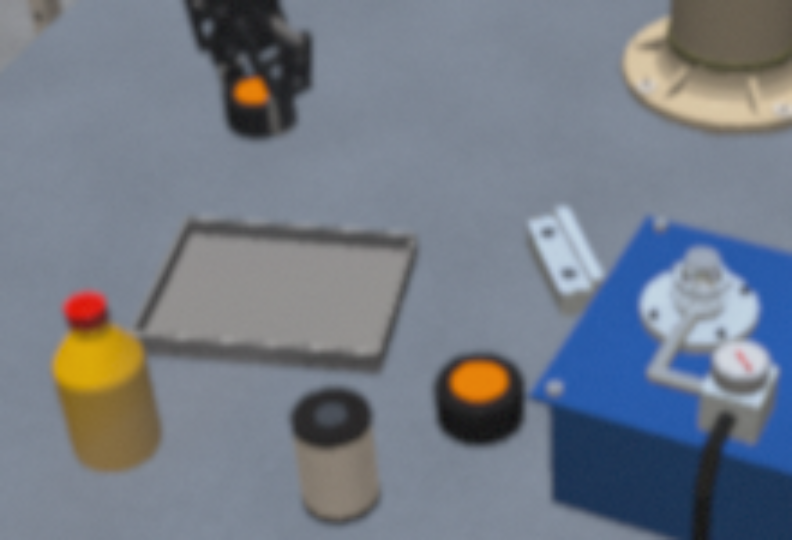

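The neck is bare and the cover hangs upright in the jaws, at crop pixel (260,105). The bystanders haven't moved. Now lowering.

```bash
python3 -m creep '[{"xyz":[0,0,0.005],"turn":[0,0,0]},{"xyz":[0,0,0.012],"turn":[0,0,0]},{"xyz":[0,0,0.02],"turn":[0,0,0]},{"xyz":[0,0,0.022],"turn":[0,0,0]},{"xyz":[0,0,0.022],"turn":[0,0,0]},{"xyz":[0,0,0.022],"turn":[0,0,0]},{"xyz":[0,0,0.022],"turn":[0,0,0]},{"xyz":[0,0,0.02],"turn":[0,0,0]},{"xyz":[0,0,0.015],"turn":[0,0,0]},{"xyz":[0,0,0.01],"turn":[0,0,0]}]'
python3 -m creep '[{"xyz":[0,0,0.005],"turn":[0,0,0]},{"xyz":[0,0,0.003],"turn":[0,0,0]},{"xyz":[0,0,0.002],"turn":[0,0,0]},{"xyz":[0,0,0.0015],"turn":[0,0,0]},{"xyz":[0,0,0.001],"turn":[0,0,0]},{"xyz":[0,0,0.0005],"turn":[0,0,0]},{"xyz":[0,0,0.0005],"turn":[0,0,0]},{"xyz":[0,0,0],"turn":[0,0,0]},{"xyz":[0,0,0],"turn":[0,0,0]},{"xyz":[0,0,0],"turn":[0,0,0]}]'; python3 -c "
from station import r;s=r.state();print(s['ee_pos'],s['ee_rot'],s['force'],s['torque'])"
```

```text
time_s: 46.98
ee_pos: [0.4939, -0.2951, 0.0495]
ee_rot: [-179.8, -0.0, 64.7]
force: [-0.7, -0.1, -0.9]
grip_width: 0.0542
time_s: 47.82
ee_pos: [0.4951, -0.2958, 0.0388]
ee_rot: [180.0, 0.0, 64.6]
force: [0.5, -0.3, -1.2]
grip_width: 0.0538
[ 0.49511669 -0.29581378  0.03879467] [1.79982870e+02 7.81657202e-04 6.46492951e+01] [ 0.50050947 -0.3297245  -1.16489675] [-0.01967756 -0.04483379 -0.02071986]
```

```bash
python3 -m creep '[{"xyz":[0,0,0.0008],"turn":[0,0,0]},{"xyz":[0,0,0.0008],"turn":[0,0,0]},{"xyz":[0,0,0.0008],"turn":[0,0,0]},{"xyz":[0,0,0.0008],"turn":[0,0,0]},{"xyz":[0,0,0.0007],"turn":[0,0,0]},{"xyz":[0,0,0.0007],"turn":[0,0,0]},{"xyz":[0,0,0.0007],"turn":[0,0,0]},{"xyz":[0,0,0.0004],"turn":[0,0,0]},{"xyz":[0,0,0.0003],"turn":[0,0,0]},{"xyz":[0,0,0],"turn":[0,0,0]}]'
python3 -m creep '[{"xyz":[0,0,0.0002],"turn":[0,0,0]},{"xyz":[0,0,0.0002],"turn":[0,0,0]},{"xyz":[0,0,0.0002],"turn":[0,0,0]},{"xyz":[0,0,0.0002],"turn":[0,0,0]},{"xyz":[0,0,0.0002],"turn":[0,0,0]},{"xyz":[0,0,0],"turn":[0,0,0]},{"xyz":[0,0,0],"turn":[0,0,0]},{"xyz":[0,0,0],"turn":[0,0,0]},{"xyz":[0,0,0],"turn":[0,0,0]},{"xyz":[0,0,0],"turn":[0,0,0]}]'; python3 -c "
from station import r;s=r.state();print(s['ee_pos'],s['ee_rot'],s['force'],s['torque'])"
```

```text
time_s: 48.65
ee_pos: [0.495, -0.2957, 0.0326]
ee_rot: [-180.0, -0.0, 64.6]
force: [-0.3, 0.3, -0.5]
grip_width: 0.0543
time_s: 49.48
ee_pos: [0.495, -0.2958, 0.0316]
ee_rot: [-180.0, -0.0, 64.6]
force: [-0.1, 0.3, -0.7]
grip_width: 0.0544
[ 0.49501667 -0.29577411  0.03163075] [-1.79999238e+02 -3.08560911e-03  6.46457769e+01] [-0.12557981  0.25716087 -0.70511124] [-0.05760379  0.02839052  0.03512725]
```

```bash
python3 -m creep '[{"xyz":[0,0,0.0002],"turn":[0,0,0]},{"xyz":[0,0,0.0002],"turn":[0,0,0]},{"xyz":[0,0,0.0002],"turn":[0,0,0]},{"xyz":[0,0,0.0002],"turn":[0,0,0]},{"xyz":[0,0,0.0001],"turn":[0,0,0]},{"xyz":[0,0,0],"turn":[0,0,0]},{"xyz":[0,0,0],"turn":[0,0,0]},{"xyz":[0,0,0],"turn":[0,0,0]},{"xyz":[0,0,0],"turn":[0,0,0]},{"xyz":[0,0,0],"turn":[0,0,0]}]'; python3 -c "
from station import r;s=r.state();print(s['ee_pos'],s['force'],s['torque'])"
```

```text
time_s: 50.32
ee_pos: [0.4951, -0.2958, 0.0308]
ee_rot: [180.0, -0.0, 64.6]
force: [-0.6, 0.9, -1.7]
grip_width: 0.0542
[ 0.49505702 -0.29575522  0.03076413] [-0.64909141  0.92342764 -1.70199848] [ 0.05036118 -0.03198407  0.0299095 ]
```

```bash
python3 -m creep '[{"xyz":[0,0,0.0002],"turn":[0,0,0]},{"xyz":[0,0,0.0002],"turn":[0,0,0]},{"xyz":[0,0,0.0002],"turn":[0,0,0]},{"xyz":[0,0,0.0002],"turn":[0,0,0]},{"xyz":[0,0,0],"turn":[0,0,0]},{"xyz":[0,0,0],"turn":[0,0,0]},{"xyz":[0,0,0],"turn":[0,0,0]},{"xyz":[0,0,0],"turn":[0,0,0]},{"xyz":[0,0,0],"turn":[0,0,0]},{"xyz":[0,0,0],"turn":[0,0,0]}]'; python3 -c "
from station import r;s=r.state();print(s['ee_pos'],s['force'],s['torque'])"
```

```text
time_s: 51.15
ee_pos: [0.495, -0.2957, 0.0299]
ee_rot: [-180.0, -0.0, 64.6]
force: [-0.1, -0.0, -0.9]
grip_width: 0.054
[ 0.49502439 -0.29574374  0.02993499] [-0.09733679 -0.03059704 -0.91291462] [-0.02837987 -0.00540573 -0.0039807 ]
```

```bash
python3 -m creep '[{"xyz":[0,0,0.0002],"turn":[0,0,0]},{"xyz":[0,0,0.0002],"turn":[0,0,0]},{"xyz":[0,0,0.0002],"turn":[0,0,0]},{"xyz":[0,0,0.0002],"turn":[0,0,0]},{"xyz":[0,0,0],"turn":[0,0,0]},{"xyz":[0,0,0],"turn":[0,0,0]},{"xyz":[0,0,0],"turn":[0,0,0]},{"xyz":[0,0,0],"turn":[0,0,0]},{"xyz":[0,0,0],"turn":[0,0,0]},{"xyz":[0,0,0],"turn":[0,0,0]}]'; python3 -c "
from station import r;s=r.state();print(s['ee_pos'],s['force'],s['torque'])"
```

```text
time_s: 51.98
ee_pos: [0.495, -0.2958, 0.0292]
ee_rot: [180.0, 0.0, 64.6]
force: [-2.4, 0.2, 4.7]
grip_width: 0.054
[ 0.49502707 -0.29576372  0.0292374 ] [-2.37664153  0.16783603  4.67669901] [0.16574707 0.33533875 0.05516115]
```

Contact with the tray floor. I'll ease off slightly, open and retreat.

```bash
python3 -m creep '[{"xyz":[0,0,-0.0002],"turn":[0,0,0]},{"xyz":[0,0,-0.0001],"turn":[0,0,0]},{"xyz":[0,0,0],"turn":[0,0,0]},{"xyz":[0,0,0],"turn":[0,0,0]},{"xyz":[0,0,0],"turn":[0,0,0]},{"xyz":[0,0,0],"turn":[0,0,0]},{"xyz":[0,0,0],"turn":[0,0,0]},{"xyz":[0,0,0],"turn":[0,0,0]},{"xyz":[0,0,0],"turn":[0,0,0]},{"xyz":[0,0,0],"turn":[0,0,0]}]'
python3 -m creep '[{"xyz":[0,0,0],"turn":[0,0,0]},{"xyz":[0,0,0],"turn":[0,0,0]},{"xyz":[0,0,0],"turn":[0,0,0]},{"xyz":[0,0,0],"turn":[0,0,0]},{"xyz":[0,0,0],"turn":[0,0,0]},{"xyz":[0,0,0],"turn":[0,0,0]},{"xyz":[0,0,0],"turn":[0,0,0]},{"xyz":[0,0,0],"turn":[0,0,0]},{"xyz":[0,0,0],"turn":[0,0,0]},{"xyz":[0,0,0],"turn":[0,0,0]}]' -0.9
python3 -m creep '[{"xyz":[0,0,-0.002],"turn":[0,0,0]},{"xyz":[0,0,-0.005],"turn":[0,0,0]},{"xyz":[0,0,-0.008],"turn":[0,0,0]},{"xyz":[0,0,-0.012],"turn":[0,0,0]},{"xyz":[0,0,-0.02],"turn":[0,0,0]},{"xyz":[0,0,-0.025],"turn":[0,0,0]},{"xyz":[0,0,-0.025],"turn":[0,0,0]},{"xyz":[0,0,-0.025],"turn":[0,0,0]},{"xyz":[0,0,-0.02],"turn":[0,0,0]},{"xyz":[0,0,-0.01],"turn":[0,0,0]}]'
python3 - <<'E'
from h import *
s=r.state();print(s['time_s'],s['ee_pos'],s['force'])
a=r.camera('scene')
cv2.imwrite('pics/g.png',cv2.resize(a[130:280,110:330],(792,540))[:,:,::-1])
for m in r.masks_of('scene','cover')[:4]:
    u,v,n=orange(a,m['box']) ;print(round(m['confidence'],2),m['box'],atz('scene',u,v,.034).round(4),atz('scene',u,v,.04).round(4),n)
E
```

```text
time_s: 52.82
ee_pos: [0.495, -0.2957, 0.0294]
ee_rot: [-180.0, -0.0, 64.6]
force: [0.4, 0.1, -0.4]
grip_width: 0.0545
time_s: 53.65
ee_pos: [0.495, -0.2957, 0.0294]
ee_rot: [180.0, -0.0, 64.7]
force: [0.3, -0.2, 0.6]
grip_width: 0.0809
time_s: 54.48
ee_pos: [0.4964, -0.2959, 0.1857]
ee_rot: [179.7, 0.0, 64.7]
force: [1.0, 0.2, 0.8]
grip_width: 0.0812
54.4833 [ 0.49637871 -0.29587575  0.18569276] [1.01768    0.21489252 0.75611577]
0.84 [229.5, 225.6, 258.8, 251.7] [ 0.5788 -0.0765  0.034 ] [ 0.5848 -0.0741  0.04  ] 156
0.69 [264.2, 295.7, 287.7, 315.8] [0.7845 0.0874 0.034 ] [0.7892 0.0888 0.04  ] 82
0.68 [178.9, 200.4, 192.5, 217.6] [ 0.4972 -0.2959  0.034 ] [ 0.5037 -0.2921  0.04  ] 61
```

View pics/g.png

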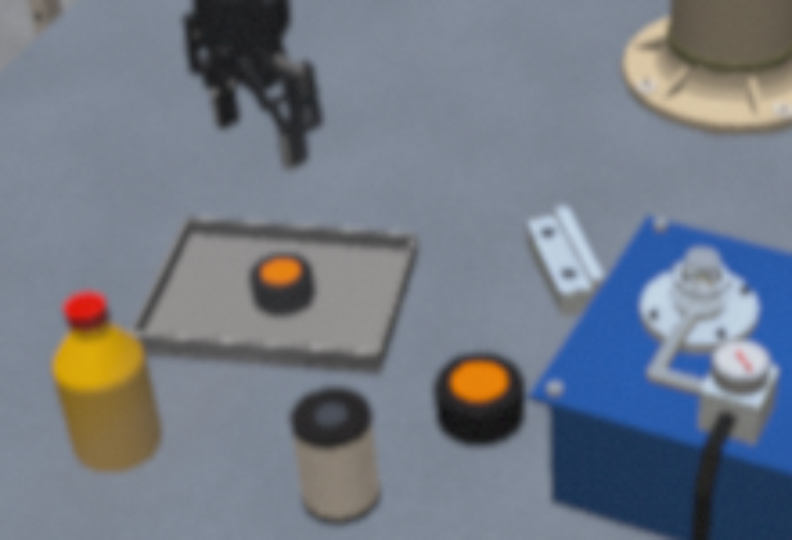

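The cover stands upright in the middle of the tray at crop pixel (282,283), with the jaws clear and everything else where it was. Handing in.

```bash
python3 -c "
from station import r;print(r.hand_in(),r.state()['time_s'])"
```

```text
the job is handed in; nothing more can be done
the job is handed in; nothing more can be done
```

The job was handed in at about 54.5 s of the 72 s allowed. The cover is off the neck and standing upright in the middle of the drip tray, and the gripper is open and clear of it.

- **Unscrewing:** I turned the cover anticlockwise in two grips, raising the tool to match the thread. Force readings at the end of each move, in any direction, stayed at or below about 5 N.
- **Thread end and ring:** The thread ended at about 7.4 rad. The spring then raised the cover slowly until the ring caught it.
- **Finding the slot:** I felt round under the ring and found the slot roughly 1.3 rad after the thread end. Twice the upward force jumped as if I had reached it, but a small test lift was blocked, so I eased off and went on. The highest pull I read was about 3 N. I also turned back about 7° once to check.
- **Setting down:** The cover was held all the way through the slot. It first touched the tray floor with about 5 N, and I eased off before letting go.

**Last checks:** The final picture shows the cover upright on the tray floor, the neck bare, and the oil bottle, new element, vice jaw and large black cap in place. The cover measures at (0.497, -0.296) m, within 2 mm of where I released it. The spanner was outside that last picture, so I didn't recheck it, but the arm never went near it. Forces were only read at the end of each move, so any short peaks in between would not have shown.

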